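# Dispense a label roll with the lever and ease the lid shut

### The job

Press the red lever pad of the white roll dispenser all the way down so that its blue lid lifts fully and the label roll rolls out into the open tray. Then let the lever come back up slowly, staying on it until the lid has gently shut, so that the lid does not slam, and move clear. Work only by pushing on the lever: do not touch the lid or the roll, pick nothing up, and leave the tape measure and marker where they lie.

Things in the scene. Friction and masses are not known exactly. Their poses are not given: they have to be found in the camera images.
- dispenser: fixed white roll dispenser, 275 x 88 mm, 119 mm high shut; origin on the bench, z up. Its lever side (-y axis) faces roughly to the robot, its tray end (-x axis) to the robot's left. Hopper from x = -70 to +95 mm under the blue lid; open tray from x = -70 to -178 mm, 78 mm wide, walls 39 mm, end lip 45 mm high. The open lid rises to z = 230 mm over y = -39..39 mm
- lever_pad (a point): centre of the red lever pad's upper face, 36 (x) x 44 (y) x 10 mm. At rest x = -51, y = -125, z = 92 mm in the dispenser's frame (edge on the tray side tilted up 0.2 rad); fully pressed 56 mm lower (tilted down 0.25 rad), x the same within 4 mm. Needs about 3 N to start, 4 N fully down, then a hard stop. A gripper pointing straight down on it clears the lid
- lever (a joint): lever angle in rad: 0 at rest (up), 0.45 fully pressed. Pivot axis along the dispenser's y, 121 mm from the pad towards the dispenser's +x, 61 mm above the bench. A spring and the lid's weight push it up: it follows a rising finger and flies up when let go
- lid (a joint): lid angle in rad: 0 shut, 0.9 fully open; geared to the lever, always twice its angle. Let go from open it shuts at more than 4 rad/s, a slam; slower than 2 rad/s (pad rising slower than about 120 mm/s) is no slam. 30 mm/s at the pad is 0.5 rad/s
- lid_edge (a point): middle of the lower edge of the blue lid's end panel, towards the tray; shut it is at x = -68, z = 45 mm in the dispenser's frame. The lid is 142 x 78 mm, hinged at, x = +70, z = 115 mm
- roll_center (a point): centre of the grey-white label roll, 60 mm in diameter, 60 mm long, lying across the hopper behind the lid's end panel, ready to roll down the sloping floor by itself within about a second once the lid is up
- label_roll: the same roll (loose, about 0.12 kg); origin at the middle of one of its end faces
- tray (a point): middle of the tray's floor where the roll comes to lie, x = -142, z = 16 mm in the dispenser's frame; the floor slopes slightly to the end lip, against which the roll stops with its centre about 45 mm above the bench
- tape_measure: yellow tape measure, 38 x 68 x 62 mm, standing on the bench to the right of the lever as seen from the robot, loose, to be left alone; origin under its centre
- marker: black-capped white marker pen, 19 x 137 x 16 mm, lying on the bench between the lever and the robot, loose, to be left alone; origin under its centre

How it is judged:
By the outcome, as a careful person would: the job done as asked, in the order asked, and still so for the second after the job is handed in, with the robot touching nothing.
It also fails if it takes over 40 s, if anything falls off the work surface, if the arm or the gripper's body presses on something with over 40 N, if the wrist force passes 120 N, or if a joint passes its speed limit or range.

### The arm

A 7-joint arm with a two-finger parallel gripper is mounted at the origin on a cart in front of the work surface, level with it; the furniture and walls round the work are solid. World frame = base frame: x ahead of the robot, y to its left, z up, the work surface at z = 0. Lengths are in m, angles in rad, forces in N, time in s.
With the tool pointing down it reaches from about 0.4 to 0.9 m from the base axis. Payload 5.6 kg.
Tool frame: the origin (TCP) lies at the very end of the fingers, on their centre line; the grasp point (between the pads) lies r.pinch_z behind it (r.pinch_z is the distance from the TCP to the grasp point, in m); z points along the fingers, y is the line along which they close (so a half turn about z gives the same grasp; the last joint's range is limited). The gripper opens to 92 mm and grips with 3 to 60 N. Pads are 20 mm wide; open, the fingers measure 128 mm over their backs; the gripper's body (75 mm by 189 mm) begins 69 mm behind the grasp point.
Start: joints at [1.23, 0.468, -0.012, 1.603, 0.006, 1.071, -0.056], TCP at [0.191, -0.621, 0.215] pointing down, gripper open.
Joint ranges: [-2.53, 2.53], [-0.31, 2.02], [-1.57, 1.55], [0.28, 2.44], [-1.29, 4.43], [0.15, 1.84], [-2.92, 2.92]. Speed limits (rad/s): [2.57, 2.57, 3.14, 3.14, 3.14, 3.14, 3.14].

### API

Orientations are given as a 3x3 rotation matrix whose columns are the frame's x, y, z axes.
In Python, from plant import r, cams gives the robot as it stands.
- The arm moves only by the tool carry_out, never from a script. Its arguments are lists of equal length, an entry for each row: "dp": the shift along the tool's x, y, z in m, a list of three; "rotation": the turn, a rotation vector about the tool's x, y, z in rad, a list of three; "gripper": the closure, from -1 (fully open) to 1 (shut). A call has 1 to 12 rows; each row shifts and turns the commanded pose from where the row before left it, along the tool's axes as they then stand; what a row does not reach is not made up. A row lasts 1/8 s, in which the tool goes at most 62.5 mm and 10.7 degrees, less where a joint would pass 70% of its speed; a pose out of reach is approached as far as the arm can. A call with a gripper value outside its range is refused whole. The fingers move at their own pace and stop on an object; "grip_force" is the grip in N (left out, the last holds). Time passes only in rows, so rows that do not move let the fingers close. It gives the time, the measured TCP pose, the force, the opening and the grip force at its end, in the units of the state.
- r.read_state(): the state, without advancing time (a new reading comes with each control period).
- cams.capture(name): name is "scene" or "top" or "wrist"; returns a dict with "frame" (480x640x3 uint8, red, green, blue), "mtx" (3x3 intrinsics, pixels), "xyz" and "attitude" of the camera in the world. Camera axes: x right, y down, z forward; pixel columns grow to the right and rows downward; lengths in m; the calibration is good to about 2 mm. A picture is of the moment at which its call begins. There is no depth.
- r.hand_in(): hands the job in; it is judged then, once.
The state is a dict: "time": time; "q": joint angles; "dq": joint speeds; "joint_efforts": joint torques, N m; "position": TCP position; "tool_rot": TCP orientation; "force": force on the tool from outside, world axes, zero at the start; "moment": the same for the moment, N m; "grip_width": opening from 0.0 (shut) to 1.0 (fully open); "grasp_force": force on a finger pad.
Only numpy, scipy, OpenCV 4.12 (cv2) and the standard library are available. Lean on these libraries where they do the work, as an engineer would, in place of code of your own. Each camera call takes 0.05 s, during which the arm holds its last target. There are 200 camera calls.

## Working session

There is one attempt and no reset: what is moved stays moved. The work goes in short steps, Python scripts to look and compute and a tool call to move; the robot and the scene stay as the last step left them, time stands still between calls to the robot, and variables do not carry over. Pictures are saved under pics/ and viewed, at most 10 in all, crops included, and the job is handed in when it is done.

Besides the shell and the picture viewer there is one more tool, called after "Request:" in YAML: its name, and indented under it one key for each argument. carry_out: Moves the arm, as the interface text tells. Its arguments: {"type":"object","properties":{"dp":{"type":"array"},"rotation":{"type":"array"},"gripper":{"type":"array"},"grip_force":{"type":"number"}},"required":["dp","rotation","gripper"]}

```bash
mkdir -p pics; python3 - <<'E'
from plant import r,cams
import cv2,numpy as np,pickle
s=r.read_state();print(s['time'],s['position'],np.round(s['tool_rot'],3).tolist(),s['force'],r.pinch_z)
d={}
for n in('scene','top'):
    c=cams.capture(n);d[n]=c;cv2.imwrite(f'pics/{n}0.png',c['frame'][:,:,::-1]);print(n,c['xyz'])
pickle.dump(d,open('d.pkl','wb'))
E
```

```text
0.0 [ 0.19047873 -0.62086665  0.21363061] [[0.956, 0.293, -0.001], [0.293, -0.956, 0.002], [-0.0, -0.002, -1.0]] [-1.15963823 -0.36747066  0.63032643] 0.0187
scene [0.10146046 0.41208129 0.67495805]
top [ 0.47026794 -0.14344398  0.94043993]
```

View pics/scene0.png

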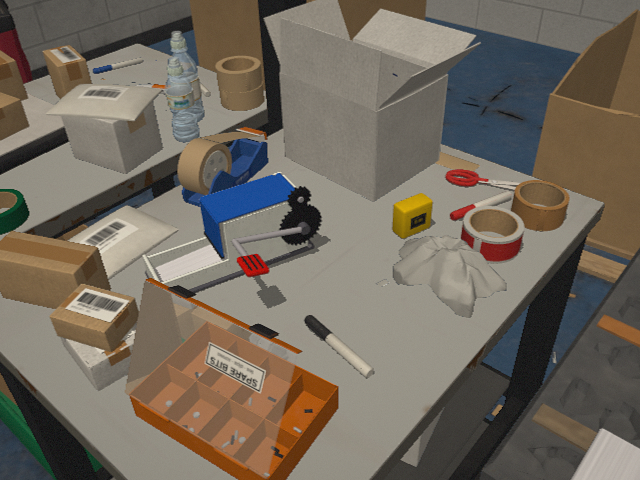

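View pics/top0.png

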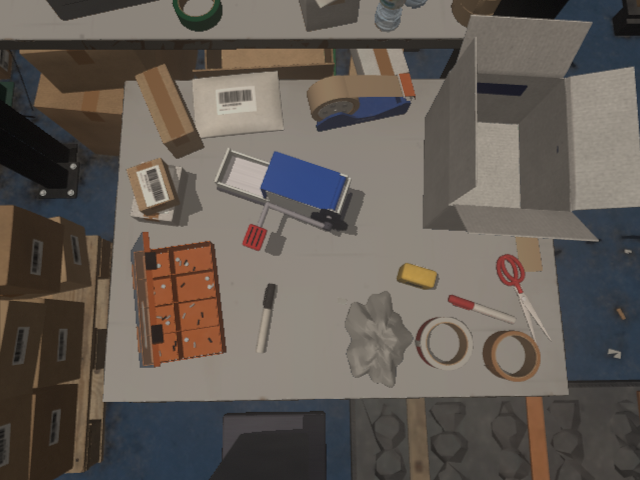

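The scene view shows the red pad at about (253,265), and the top view shows it at about (255,237). The blue lid is at about (305,180) in the top view, the marker at (267,318) and the tape measure at (418,276). Next I'll triangulate the pad and take the dispenser's heading from the lid outline.

```bash
cat > h.py <<'E'
import cv2,numpy as np
def ray(c,p):
    k=np.linalg.inv(c['mtx'])@[p[0],p[1],1]; v=np.array(c['attitude'])@k
    return np.array(c['xyz']),v/np.linalg.norm(v)
def plane(c,p,z):
    o,v=ray(c,p); return o+v*(z-o[2])/v[2]
def two(a,pa,b,pb):
    o1,v1=ray(a,pa);o2,v2=ray(b,pb)
    s=np.linalg.lstsq(np.c_[v1,-v2],o2-o1,rcond=None)[0]
    A,B=o1+v1*s[0],o2+v2*s[1]; return (A+B)/2,np.linalg.norm(A-B)
def blob(c,col,box):
    hsv=cv2.cvtColor(c['frame'],cv2.COLOR_RGB2HSV).astype(int);h,s,v=hsv[...,0],hsv[...,1],hsv[...,2]
    m={'red':((h<6)|(h>174))&(s>150)&(v>80),'blue':(abs(h-112)<12)&(s>150)&(v>60),'yellow':(abs(h-26)<7)&(s>130)&(v>100)}[col]
    q=np.zeros(m.shape,np.uint8);x0,y0,x1,y1=box;q[y0:y1,x0:x1]=m[y0:y1,x0:x1]
    q=cv2.morphologyEx(q,cv2.MORPH_CLOSE,np.ones((5,5)))
    return max(cv2.findContours(q,0,2)[0],key=cv2.contourArea)
E
python3 - <<'E'
import pickle,cv2,numpy as np
from h import *
d=pickle.load(open('d.pkl','rb'));S,T=d['scene'],d['top']
a=blob(S,'red',(220,235,290,290));b=blob(T,'red',(230,210,280,260))
ra,rb=cv2.minAreaRect(a),cv2.minAreaRect(b);print(ra,rb)
p,e=two(S,ra[0],T,rb[0]);print('pad',p,e, plane(T,rb[0],.092))
bl=cv2.minAreaRect(blob(T,'blue',(240,140,360,220)));print(bl)
q=np.array([plane(T,x,.117)[:2] for x in cv2.boxPoints(bl)]);print('lid',q,[np.linalg.norm(q[i]-q[i-1]) for i in range(4)])
ed=[q[i]-q[i-1] for i in range(4)];l=max(ed,key=np.linalg.norm);l=l*np.sign(-l[1]);yaw=np.arctan2(l[1],l[0])
R=np.array([[np.cos(yaw),-np.sin(yaw)],[np.sin(yaw),np.cos(yaw)]])
print('yaw',yaw,'origin via lid mid (x~0):',q.mean(0),'pad rel to lid centre',R.T@(p[:2]-q.mean(0)))
pr=np.array([plane(T,x,.092)[:2] for x in cv2.boxPoints(rb)]);print('pad box',pr)
y=cv2.minAreaRect(blob(T,'yellow',(380,250,450,300)));print('tape',plane(T,y[0],.06))
for n,uv in dict(mk1=(270,285),mk2=(262,352),boxedge=(217,240),obox=(145,235)).items():print(n,plane(T,uv,.01))
o,e=two(S,(149,281),T,(146,234));print('orange lid corner',o,e)
E
```

```text
((252.57693481445312, 264.8846130371094), (21.180543899536133, 29.025188446044922), 78.69007110595703) ((254.12330627441406, 236.67123413085938), (17.79025650024414, 21.7696533203125), 20.556045532226562)
pad [ 0.63809115 -0.03336543  0.08364032] 0.0014015187774846542 [ 0.63701136 -0.03399567  0.092     ]
((315.5500183105469, 185.35000610351562), (46.16925048828125, 38.263553619384766), 18.434946060180664)
lid [[ 0.70784986 -0.09806852]
 [ 0.77838236 -0.12080063]
 [ 0.7490163  -0.20261554]
 [ 0.67925904 -0.17873392]] [np.float64(0.08558236054566849), np.float64(0.07410520861673262), np.float64(0.08692550288173118), np.float64(0.07373199907358141)]
yaw -1.9154068270011715 origin via lid mid (x~0): [ 0.72862689 -0.15005465] pad rel to lid centre [-0.07924303 -0.12463402]
pad box [[ 0.62378029 -0.01151616]
 [ 0.66266999 -0.02517596]
 [ 0.65032887 -0.05662204]
 [ 0.61162164 -0.04272294]]
tape [ 0.56513211 -0.34578322  0.06      ]
mk1 [ 0.55344996 -0.05671387  0.01      ]
mk2 [ 0.42210416 -0.04195423  0.01      ]
boxedge [0.64693902 0.05246715 0.01      ]
obox [0.65887798 0.1999113  0.01      ]
orange lid corner [0.62713143 0.13699564 0.17778149] 0.001496733539010763
```

Pad centre is about (0.637, -0.034), with a height close to the given 92 mm. The pad outline reads 41 x 34 mm, and both the lid and pad edges give the dispenser's yaw as about -1.91 rad. I'll close the fingers and travel high, then turn the tool's y axis along the dispenser's x axis so the wide gripper body stays clear of the lid.

Request:
carry_out:
  dp:
    - [0.02,-0.0145,0]
    - [0.038,-0.0275,0]
    - [0.038,-0.0275,0]
    - [0.038,-0.0275,0]
    - [0.038,-0.0275,0]
    - [0.038,-0.0275,0]
    - [0.038,-0.0275,0]
    - [0.038,-0.0275,0]
    - [0.038,-0.0275,0]
    - [0.038,-0.0275,0]
    - [0.038,-0.0275,0]
    - [0.038,-0.0275,0]
  rotation:
    - [0,0,0]
    - [0,0,0]
    - [0,0,0]
    - [0,0,0]
    - [0,0,0]
    - [0,0,0]
    - [0,0,0]
    - [0,0,0]
    - [0,0,0]
    - [0,0,0]
    - [0,0,0]
    - [0,0,0]
  gripper: [1,1,1,1,1,1,1,1,1,1,1,1]
  grip_force: 5

```text
time: 1.6
position: [0.5168, -0.1866, 0.2146]
tool_rot: [[0.956, 0.295, -0.0], [0.295, -0.956, 0.0], [-0.0, -0.0, -1.0]]
force: [0.3, -0.5, -0.7]
grip_width: 0.003
grasp_force: 0.0
```

Request:
carry_out:
  dp:
    - [0.038,-0.0275,0]
    - [0.038,-0.0275,0]
    - [0.038,-0.0275,0]
    - [0.025,-0.018,0]
    - [0,0,0]
    - [0,0,0]
    - [0,0,0]
    - [0,0,0]
    - [0,0,0]
  rotation:
    - [0,0,0]
    - [0,0,0]
    - [0,0,0]
    - [0,0,0]
    - [0,0,0.159]
    - [0,0,0.159]
    - [0,0,0.159]
    - [0,0,0.158]
    - [0,0,0]
  gripper: [1,1,1,1,1,1,1,1,1]

```text
time: 2.72
position: [0.6191, -0.0512, 0.2145]
tool_rot: [[0.945, -0.328, -0.001], [-0.328, -0.945, 0.0], [-0.001, 0.0, -1.0]]
force: [0.0, 0.4, -0.4]
grip_width: 0.006
grasp_force: 0.0
```

Request:
carry_out:
  dp:
    - [0.0035,-0.011,0.03]
    - [0.0035,-0.011,0.03]
    - [0,0,0.02]
    - [0,0,0]
  rotation:
    - [0,0,0]
    - [0,0,0]
    - [0,0,0]
    - [0,0,0]
  gripper: [1,1,1,1]

```text
time: 3.22
position: [0.6322, -0.0346, 0.133]
tool_rot: [[0.944, -0.33, -0.004], [-0.33, -0.944, -0.0], [-0.003, 0.001, -1.0]]
force: [0.6, 0.0, -0.1]
grip_width: 0.004
grasp_force: 0.0
```

```bash
python3 - <<'E'
from plant import r,cams
import cv2,numpy as np
from h import *
a=cams.capture('scene');w=cams.capture('wrist')
cv2.imwrite('pics/c1.png',np.hstack([a['frame'][100:400,120:520],w['frame'][::1,::1][90:390,120:520]])[:,:,::-1])
b=cv2.minAreaRect(blob(w,'red',(0,0,640,480)));print(b)
print('pad@.092',plane(w,b[0],.092),[plane(w,x,.092)[:2].round(4).tolist() for x in cv2.boxPoints(b)]);print(r.read_state()['position'],w['xyz'])
E
```

```text
((315.5, 259.0), (66.0, 55.0), 90.0)
pad@.092 [ 0.63954479 -0.03366778  0.092     ] [[0.6648, -0.025], [0.6538, -0.0563], [0.613, -0.0428], [0.6245, -0.0098]]
[ 0.63395589 -0.03501624  0.13527938] [ 0.70534874 -0.05988225  0.30404181]
```

View pics/c1.png

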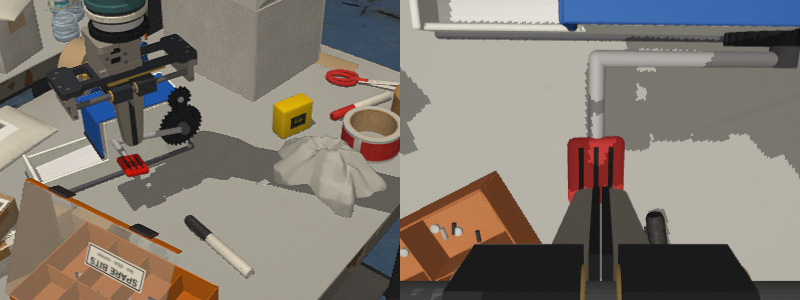

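The crops show the closed fingers above the red pad and centred across its width (wrist crop about (597,165)), with the gripper body clear of the lid. Next I press down.

Request:
carry_out:
  dp:
    - [0,0,0.012]
    - [0,0,0.012]
    - [0,0,0.01]
    - [0,0,0.006]
    - [0,0,0.006]
    - [0,0,0.006]
    - [0,0,0.006]
    - [0,0,0.006]
    - [0,0,0.006]
    - [0,0,0.006]
    - [0,0,0.006]
    - [0,0,0]
  rotation:
    - [0,0,0]
    - [0,0,0]
    - [0,0,0]
    - [0,0,0]
    - [0,0,0]
    - [0,0,0]
    - [0,0,0]
    - [0,0,0]
    - [0,0,0]
    - [0,0,0]
    - [0,0,0]
    - [0,0,0]
  gripper: [1,1,1,1,1,1,1,1,1,1,1,1]

```text
time: 4.82
position: [0.6335, -0.0348, 0.052]
tool_rot: [[0.944, -0.331, -0.001], [-0.331, -0.944, -0.0], [-0.001, 0.0, -1.0]]
force: [1.2, 2.1, 3.2]
grip_width: 0.001
grasp_force: 1.7
```

Request:
carry_out:
  dp:
    - [0,0,0.004]
    - [0,0,0.004]
    - [0,0,0.003]
    - [0,0,0]
  rotation:
    - [0,0,0]
    - [0,0,0]
    - [0,0,0]
    - [0,0,0]
  gripper: [1,1,1,1]

```text
time: 5.32
position: [0.6332, -0.0357, 0.0411]
tool_rot: [[0.943, -0.332, -0.001], [-0.332, -0.943, -0.001], [-0.001, 0.001, -1.0]]
force: [-0.3, -1.0, 3.7]
grip_width: 0.006
grasp_force: 1.6
```

Almost at the stop. I'll go on in small steps until the force rises.

Request:
carry_out:
  dp:
    - [0,0,0.002]
    - [0,0,0.002]
    - [0,0,0]
  rotation:
    - [0,0,0]
    - [0,0,0]
    - [0,0,0]
  gripper: [1,1,1]

```text
time: 5.7
position: [0.6337, -0.0352, 0.0393]
tool_rot: [[0.944, -0.331, -0.0], [-0.331, -0.944, -0.001], [0.0, 0.001, -1.0]]
force: [-4.6, -2.9, 15.2]
grip_width: 0.007
grasp_force: 6.9
```

The force jumped to 15 N, so the lever is on its hard stop. I'll hold for a second and check the roll and lid.

Request:
carry_out:
  dp:
    - [0,0,0]
    - [0,0,0]
    - [0,0,0]
    - [0,0,0]
    - [0,0,0]
    - [0,0,0]
    - [0,0,0]
    - [0,0,0]
  rotation:
    - [0,0,0]
    - [0,0,0]
    - [0,0,0]
    - [0,0,0]
    - [0,0,0]
    - [0,0,0]
    - [0,0,0]
    - [0,0,0]
  gripper: [1,1,1,1,1,1,1,1]

```text
time: 6.7
position: [0.6337, -0.0352, 0.0393]
tool_rot: [[0.944, -0.331, -0.0], [-0.331, -0.944, -0.001], [0.0, 0.001, -1.0]]
force: [-4.5, -1.1, 14.9]
grip_width: 0.004
grasp_force: 6.8
```

```bash
python3 - <<'E'
from plant import r,cams
import cv2,numpy as np
a=cams.capture('scene');w=cams.capture('top')
cv2.imwrite('pics/c2.png',np.hstack([a['frame'][100:400,120:520],w['frame'][90:390,120:520]])[:,:,::-1])
E
```

```text
(no output)
```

View pics/c2.png

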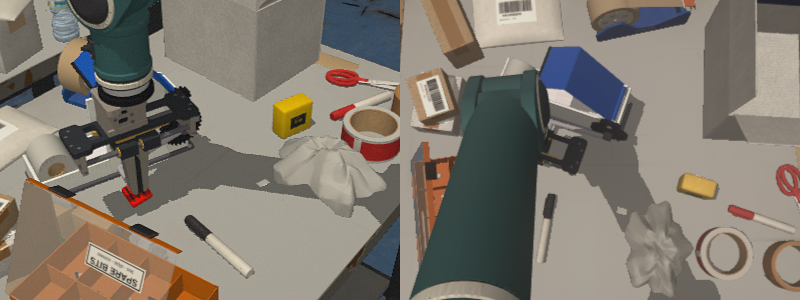

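The lid is up (blue panel at about (585,85) in the top crop). The roll lies in the tray, with its end face at about (58,165) in the scene crop. I'll check it against the given resting place before letting the lid down.

```bash
python3 - <<'E'
import pickle,numpy as np
S=pickle.load(open('d.pkl','rb'))['scene']
ex=np.array([-.33,-.944]);ey=np.array([.944,-.33]);o=np.array([.638,-.0335])+.051*ex+.125*ey
for n,x,y,z in(('near face',-.142,-.03,.045),('far face',-.142,.03,.045),('unmoved near',-.035,-.03,.07)):
    w=np.r_[o+x*ex+y*ey,z];c=np.array(S['attitude']).T@(w-S['xyz']);p=np.array(S['mtx'])@(c/c[2]);print(n,p[:2]-[120,100])
E
```

```text
near face [ 55.72212099 169.58000632]
far face [ 43.29023331 148.80573599]
unmoved near [117.01803683 134.71487947]
```

The near face should project to (56,170), and I see it at about (58,165), so the roll is at its rest against the lip. Now I'll raise the lever slowly at about 28 mm/s.

Request:
carry_out:
  dp:
    - [0,0,-0.002]
    - [0,0,-0.003]
    - [0,0,-0.0035]
    - [0,0,-0.0035]
    - [0,0,-0.0035]
    - [0,0,-0.0035]
    - [0,0,-0.0035]
    - [0,0,-0.0035]
    - [0,0,-0.0035]
    - [0,0,-0.0035]
    - [0,0,-0.0035]
    - [0,0,-0.0035]
  rotation:
    - [0,0,0]
    - [0,0,0]
    - [0,0,0]
    - [0,0,0]
    - [0,0,0]
    - [0,0,0]
    - [0,0,0]
    - [0,0,0]
    - [0,0,0]
    - [0,0,0]
    - [0,0,0]
    - [0,0,0]
  gripper: [1,1,1,1,1,1,1,1,1,1,1,1]

```text
time: 8.3
position: [0.6333, -0.0354, 0.0776]
tool_rot: [[0.944, -0.331, -0.001], [-0.331, -0.944, -0.001], [-0.001, 0.001, -1.0]]
force: [0.5, -0.3, 3.0]
grip_width: 0.005
grasp_force: 1.3
```

Request:
carry_out:
  dp:
    - [0,0,-0.0035]
    - [0,0,-0.0025]
    - [0,0,-0.0025]
    - [0,0,-0.002]
    - [0,0,-0.002]
    - [0,0,-0.0015]
    - [0,0,0]
  rotation:
    - [0,0,0]
    - [0,0,0]
    - [0,0,0]
    - [0,0,0]
    - [0,0,0]
    - [0,0,0]
    - [0,0,0]
  gripper: [1,1,1,1,1,1,1]

```text
time: 9.18
position: [0.6337, -0.0345, 0.0916]
tool_rot: [[0.944, -0.331, -0.0], [-0.331, -0.944, -0.0], [-0.0, 0.0, -1.0]]
force: [-1.0, -1.4, 2.0]
grip_width: 0.004
grasp_force: 1.1
```

Request:
carry_out:
  dp:
    - [0,0,-0.002]
    - [0,0,-0.002]
    - [0,0,-0.002]
    - [0,0,-0.002]
    - [0,0,-0.002]
    - [0,0,0]
    - [0,0,0]
  rotation:
    - [0,0,0]
    - [0,0,0]
    - [0,0,0]
    - [0,0,0]
    - [0,0,0]
    - [0,0,0]
    - [0,0,0]
  gripper: [1,1,1,1,1,1,1]

```text
time: 10.05
position: [0.6337, -0.0346, 0.1015]
tool_rot: [[0.944, -0.331, -0.0], [-0.331, -0.944, -0.0], [-0.0, 0.0, -1.0]]
force: [0.2, 0.1, -0.2]
grip_width: 0.005
grasp_force: 0.0
```

The force has gone to zero, so the lever is at rest. I'll move up and back toward the robot, then check.

Request:
carry_out:
  dp:
    - [0,0,-0.02]
    - [0,0,-0.04]
    - [0,0,-0.04]
    - [-0.03,0,-0.02]
    - [-0.045,0.01,0]
    - [-0.045,0.02,0]
    - [-0.045,0.03,0]
    - [-0.03,0.03,0]
    - [0,0.03,0]
    - [0,0.03,0]
    - [0,0,0]
    - [0,0,0]
  rotation:
    - [0,0,0]
    - [0,0,0]
    - [0,0,0]
    - [0,0,0]
    - [0,0,0]
    - [0,0,0]
    - [0,0,0]
    - [0,0,0]
    - [0,0,0]
    - [0,0,0]
    - [0,0,0]
    - [0,0,0]
  gripper: [1,1,1,1,1,1,1,1,1,1,1,1]

```text
time: 11.55
position: [0.4007, -0.1109, 0.2224]
tool_rot: [[0.944, -0.33, 0.002], [-0.33, -0.944, -0.0], [0.001, -0.0, -1.0]]
force: [0.4, 0.0, 0.5]
grip_width: 0.007
grasp_force: 0.0
```

```bash
python3 - <<'E'
from plant import r,cams
import cv2,numpy as np
a=cams.capture('scene');w=cams.capture('top')
cv2.imwrite('pics/c3.png',np.hstack([a['frame'][100:400,120:520],w['frame'][90:390,120:520]])[:,:,::-1])
s=r.read_state();print(s['time'],s['position'],s['force'])
E
```

```text
11.65 [ 0.40055554 -0.11055684  0.22190794] [-0.23778924  0.51646126  0.01788485]
```

View pics/c3.png

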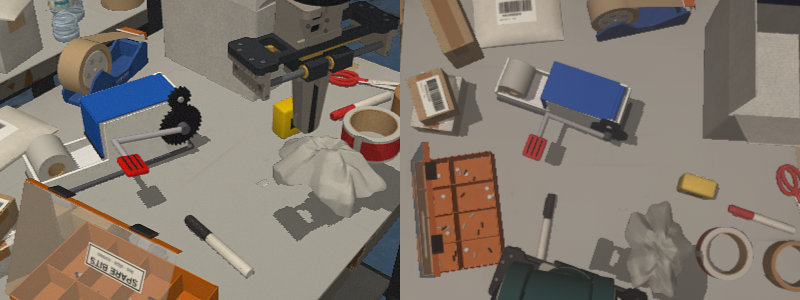

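The roll lies in the tray (about (518,77) in the top crop), the lid is shut and the lever is back up at (535,147). The tape measure and marker haven't moved, and the arm is clear.

```bash
python3 -c "
from plant import r
print(r.hand_in())"
```

```text
the job is handed in; nothing more can be done
None
```

I pressed the lever fully down, the roll came out into the tray, and I let the lid down slowly until it was shut. The arm is clear, the tape measure and marker were not touched, and the job was handed in at about 11.7 s.

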